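# Pump up the bench air charger until its pressure pin stands out

### The arm

A 6-joint arm with a two-finger parallel gripper is mounted at the origin on the work surface. World frame = base frame: x ahead of the robot, y to its left, z up, the work surface at z = 0. Lengths are in mm, angles in degrees, forces in N, time in s.
With the tool pointing down it reaches from about 250 to 725 mm from the base axis. Payload 4 kg.
Tool frame: the origin (TCP) lies at the very end of the fingers, on their centre line; the grasp point (between the pads) lies 19 mm behind it; z points along the fingers, y is the line along which they close (so a half turn about z gives the same grasp; the last joint's range is limited). The gripper opens to 85 mm and grips with 20 to 120 N. Pads are 22 mm wide; open, the fingers measure 114 mm over their backs; the gripper's body (76 mm by 85 mm) begins 54 mm behind the grasp point. The pads swing forward as they close: fully open they stand 13 mm farther back than shut.
Start: joints at [64.171, 13.785, 0.286, 76.501, 0, 90], TCP at [217.841, 450.05, 231.306] pointing down, gripper open.
Joint ranges: [-155.79, 155.79], [-60.16, 107.12], [-62.33, 73.08], [-114, 123.19], [-81.49, 82.49], [-180, 180]. Speed limits (degrees/s): [159.86, 159.86, 180, 180, 180, 180].

### API

Orientations are given as [roll, pitch, yaw] about the fixed x, y, z axes, in that order (R = Rz(yaw) Ry(pitch) Rx(roll)).
In Python, from cell import telemetry, optics, workorder gives the robot as it stands.
- The arm moves only by the tool play_rows, never from a script. Its argument "moves" is text: rows parted by semicolons, each of 4 numbers parted by spaces: the shift along the tool's x, y, z in cm, then the turn about the tool's z in rad. A call has 1 to 20 rows; each row shifts and turns the commanded pose from where the row before left it, along the tool's axes as they then stand; what a row does not reach is not made up. A row lasts 1/8 s, in which the tool goes at most 62.5 mm and 10.7 degrees, less where a joint would pass 70% of its speed; a pose out of reach is approached as far as the arm can. A call is refused whole if a number of a shift passes 6.25 or a number of a turn 0.188, either way. A call with a gripper value outside its range is refused whole. "gripper" is the opening, from -1 (shut) to 1 (fully open), so that 0 is half open, set as the call begins (left out, the last holds). The fingers move at their own pace and stop on an object; "force" is the grip in N (left out, the last holds). Time passes only in rows, so rows that do not move let the fingers close. It gives the time, the measured TCP pose, the force, the opening and the grip force at its end, in the units of the state.
- telemetry.observe(): the state, without advancing time (a new reading comes with each control period).
- optics.get_image(name): name is "scene" or "top" or "wrist"; returns the picture (400x640x3 uint8, red, green, blue); there is no depth.
- optics.calibration(name): a dict with "intrinsics" (3x3 intrinsics, pixels), "cam_to_world" (4x4, takes a point from camera to world coordinates). Camera axes: x right, y up, looking along -z (the intrinsics and any distortion apply to the point x, -y, -z); pixel columns grow to the right and rows downward; lengths in mm; the calibration is good to about 2 mm. The wrist camera is an equidistant fisheye: a pixel r from the principal point sees the ray r / f radians off the axis. A picture is of the moment at which its call begins: read the wrist's pose just before it. calibration takes no time and is no camera call; for the wrist camera it gives the pose at the moment of the call.
- workorder.sign_off(): hands the job in; it is judged then, once.
The state is a dict: "clock": time; "joints": joint angles; "joint_velocities": joint speeds; "joint_efforts": joint torques, N m; "ee_pos": TCP position; "tcp_rot": TCP orientation; "force": force on the tool from outside, world axes, zero at the start; "moment": the same for the moment, N m; "grip_width": finger opening in mm; "finger_force": force on a finger pad.
Only numpy, scipy, OpenCV 4.12 (cv2) and the standard library are available. Lean on these libraries where they do the work, as an engineer would, in place of code of your own. Each camera call takes 0.05 s, during which the arm holds its last target. There are 200 camera calls.

### The job

Charge the hand-pumped air unit bolted to the bench: press its tall plunger knob down from above with the fingertips, full stroke after full stroke, letting it spring back up after each one, until the pressure pin beside it stands fully out; then leave the plunger up and move clear. Just push, without gripping anything, and do not ram the plunger. Do not touch the pin or the small bleed button, and leave the things standing around the unit where they are.

Things in the scene. Friction and masses are not known exactly. Their poses are not given: they have to be found in the camera images.
- pump: Air unit fixed to the bench: flange 110 x 210 x 8 mm with a grey block 75 x 175 mm, its top 52 mm above the bench. Origin: centre of the flange's underside; z up, y along the unit. On the line x = 0: at y = +55 mm the pump barrel (cap diameter 54 mm, top 127 mm up) with the plunger; at y = -18 mm the pin's collar (diameter 36 mm, top 70 mm up); at y = -62 mm the bleed button.
- plunger (a joint): Plunger stroke in m: 0 = fully up, 0.024 = fully down on its stop. Moves straight down; its return spring needs about 6 N to start and 11 N at the bottom, and brings it up by itself within 0.3 s of being let go. Every mm down raises the pin by about 0.2 mm (a full stroke about 4.8 mm); the up stroke does not lower it.
- plunger_top (a point): Centre of the flat top of the plunger's black mushroom knob, 48 mm in diameter (flat part 38 mm) and 16 mm thick, on a steel rod of 12 mm. 185 mm above the bench when up, 161 mm when fully down; by far the highest part of the unit.
- pin (a joint): Pressure pin height in m: 0 = flush (1 mm proud of its collar), 0.020 = fully out against its stop. It starts between 0 and 0.006, rises with each plunger stroke and stays where it is between strokes; pumping on when it is fully out does no harm.
- pin_top (a point): Centre of the top face of the pressure pin, a plain upright steel pin 16 mm in diameter in its collar; 71 mm above the bench when flush, 91 mm when fully out. To be watched, not touched.
- bleed (a joint): Bleed button travel in m: 0 = out, 0.005 = pressed in. Leave at 0.
- bleed_top (a point): Centre of the top of the small black bleed button, 18 mm in diameter, 68 mm above the bench. Not to be pressed.
- pot: Bystander: black round plastic pot with a lid, 53 mm in diameter, 55 mm tall, loose. Origin: centre of its underside.
- battery: Bystander: flat black battery standing upright, 22 x 62 x 67 mm tall, loose. Origin: centre of its underside.
- tape: Bystander: roll of paper tape lying flat, 104 mm outside, 76 mm inside diameter, 19 mm high, loose. Origin: centre of its underside.
- tin: Bystander: brass-coloured tin lying on its side, 75 x 100 x 75 mm high, open at one end, loose. Origin: centre of its underside.
Things that resemble listed ones, but are neither listed nor needed, are in the scene too. What is shaped like the pump but purple is not meant.

How it is judged:
By the outcome, as a careful person would: the job done as asked, in the order asked, and still so for the second after the job is handed in, with the robot touching nothing.
It also fails if it takes over 42 s, if anything falls off the work surface, if the arm or the gripper's body presses on something with over 40 N, if the wrist force passes 120 N, or if a joint passes its speed limit or range.

## Working session

There is one attempt and no reset: what is moved stays moved. The work goes in short steps, Python scripts to look and compute and a tool call to move; the robot and the scene stay as the last step left them, time stands still between calls to the robot, and variables do not carry over. Pictures are saved under pics/ and viewed, at most 10 in all, crops included, and the job is handed in when it is done.

Besides the shell and the picture viewer there is one more tool, called by a JSON object that holds its "api" and its "payload". play_rows: Moves the arm, as the interface text tells. Its arguments: {"type":"object","properties":{"moves":{"type":"string"},"gripper":{"type":"number"},"force":{"type":"number"}},"required":["moves"]}

```bash
mkdir -p pics; python3 - <<'E'
from cell import telemetry, optics
import cv2,numpy as np
s=telemetry.observe();print(s)
for n in("scene","top"):
    im=optics.get_image(n);cv2.imwrite(f"pics/{n}0.png",im[:,:,::-1]);c=optics.calibration(n);print(n,c)
E
```

```text
{'clock': 0.0, 'joints': array([ 6.41708904e+01,  1.38312419e+01,  2.15104742e-01,  7.65014305e+01,
       -1.59806272e-03,  8.99998520e+01]), 'joint_velocities': array([-0.00950239, -0.04544691, -0.03152625, -0.04697094,  0.03794659,
       -0.02052226]), 'joint_efforts': array([ 1.68877799e-03, -3.72314823e+01,  2.52410674e+01,  1.69034873e-02,
       -2.08711469e-05, -6.13941580e-06]), 'ee_pos': array([217.58243835, 449.48849935, 230.4305527 ]), 'tcp_rot': array([-1.79882432e+02,  1.59775573e-03,  1.54171042e+02]), 'force': array([ 0.0814781 ,  1.3554251 , -0.33719758]), 'moment': array([0.00421767, 0.0482169 , 0.03921779]), 'finger_force': 0.0, 'grip_width': 85.65463961825054}
scene {'intrinsics': array([[498.01072216,   0.        , 316.39489473],
       [  0.        , 498.01072216, 194.99748606],
       [  0.        ,   0.        ,   1.        ]]), 'cam_to_world': array([[ 3.20117953e-01, -7.39433331e-01,  5.92252349e-01,
         1.15134259e+03],
       [ 9.47371331e-01,  2.47560755e-01, -2.02980871e-01,
        -1.92950155e+02],
       [ 3.47238307e-03,  6.26060717e-01,  7.79766581e-01,
         9.16480334e+02],
       [ 0.00000000e+00,  0.00000000e+00,  0.00000000e+00,
         1.00000000e+00]])}
top {'intrinsics': array([[506.41622366,   0.        , 311.96901238],
       [  0.        , 506.41622366, 209.11615322],
       [  0.        ,   0.        ,   1.        ]]), 'cam_to_world': array([[-1.86056724e-02,  9.84548047e-01, -1.74123439e-01,
         3.76729332e+02],
       [-9.99769343e-01, -2.01889283e-02, -7.32577464e-03,
         3.53813653e+01],
       [-1.07279427e-02,  1.73946975e-01,  9.84696583e-01,
         1.17794022e+03],
       [ 0.00000000e+00,  0.00000000e+00,  0.00000000e+00,
         1.00000000e+00]])}
```

View pics/scene0.png

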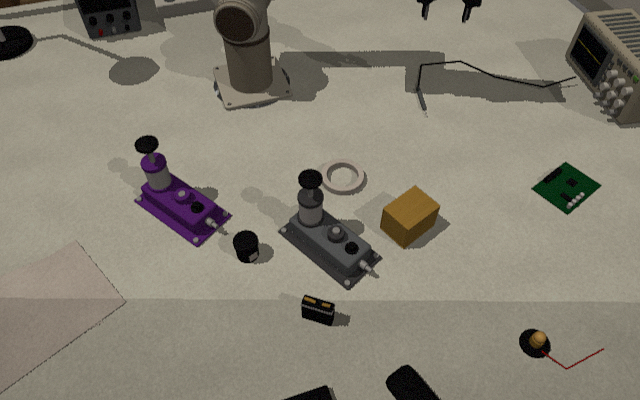

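View pics/top0.png

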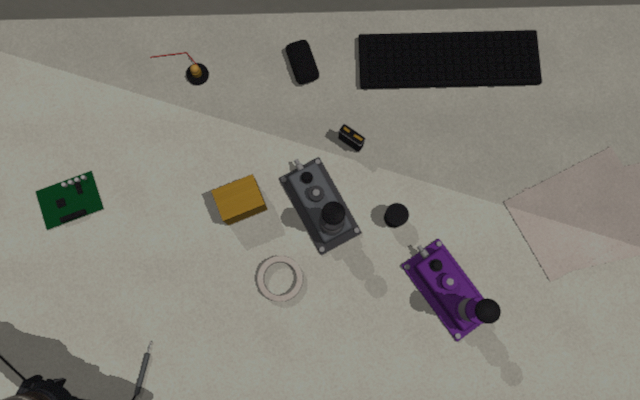

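The grey pump's knob is at about (333,212) in the top view and (310,177) in the scene view. The bleed button is at (307,178) and the pin at (316,192) in the top view.

```bash
cat > h.py <<'E'
import numpy as np
from cell import telemetry, optics
def atz(n,u,v,z):
    c=optics.calibration(n);K=c["intrinsics"];T=c["cam_to_world"]
    d=np.linalg.inv(K)@[u,v,1];d=T[:3,:3]@[d[0],-d[1],-d[2]]
    o=T[:3,3];return o+d*(z-o[2])/d[2]
def proj(n,p):
    c=optics.calibration(n);K=c["intrinsics"];T=c["cam_to_world"]
    q=T[:3,:3].T@(np.array(p)-T[:3,3]);q=K@[q[0],-q[1],-q[2]];return q[:2]/q[2]
E
python3 - <<'E'
from h import *
import cv2
print(atz("top",333,212,185),atz("scene",310,177.5,185))
b=atz("top",307,178,68);print("bleed",b, atz("scene",351.5,247,68),"pin",atz("top",316.5,192,75))
s=telemetry.observe();k=atz("top",333,212,185)
import math
y=math.radians(s["tcp_rot"][2]);x=np.array([math.cos(y),math.sin(y)]);yy=np.array([math.sin(y),-math.cos(y)])
d=k[:2]-s["ee_pos"][:2];print("tool dx dy cm",d@x/10,d@yy/10)
rows=[]
for n in("top","scene"):
    im=cv2.imread(f"pics/{n}0.png");u,v=map(int,proj(n,k));c=im[v-50:v+100,u-60:u+90]
    rows.append(cv2.resize(c,(400,400),interpolation=cv2.INTER_CUBIC));print(n,u-60,v-50)
cv2.imwrite("pics/crop.png",np.hstack(rows))
E
```

```text
[545.63145589   1.06737616 185.        ] [ 5.50626480e+02 -3.69554983e-01  1.85000000e+02]
bleed [644.32715115  53.49676927  68.        ] [656.77792823  51.9960752   68.        ] pin [610.21877603  32.78806586  75.        ]
tool dx dy cm -49.06743652583548 -26.07824193775957
top 273 162
scene 249 125
```

View pics/crop.png

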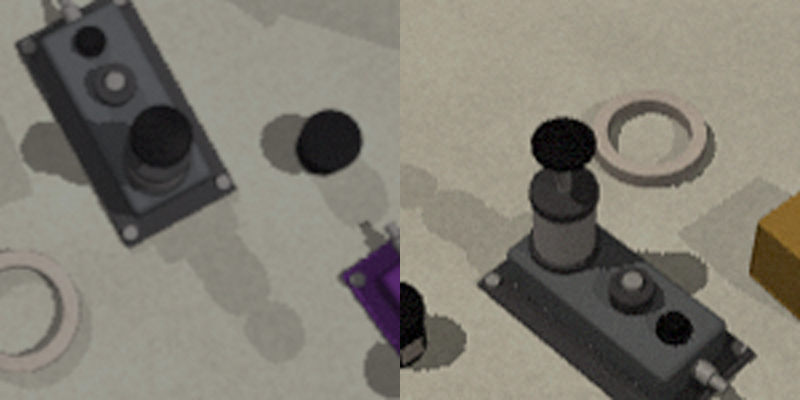

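The crops confirm the knob centre at about (548, 0) mm, to within a few mm. Moving above it with the fingers shut.

{"api": "play_rows", "payload": {"moves": "-1.5 -0.8 0 0;-3 -1.6 0 0;-4 -2.1 0 0;-4 -2.1 0 0;-4 -2.1 0 0;-4 -2.1 0 0;-4 -2.1 0 0;-4 -2.1 0 0;-4 -2.1 0 0;-4 -2.1 0 0;-4 -2.1 0 0;-4 -2.1 0 0;-3 -1.6 0 0;-1.8 -1 0 0;0 0 0 0;0 0 0 0", "gripper": -1, "force": 20}}

```text
clock: 2.1
ee_pos: [547.6, 1.7, 231.2]
tcp_rot: [-180.0, -0.1, 154.2]
force: [-0.0, -0.2, -0.3]
grip_width: -0.2
finger_force: 0.0
```

```bash
python3 - <<'E'
from h import *
import cv2
s=telemetry.observe();print(s["clock"],s["ee_pos"],s["tcp_rot"],s["force"],s["grip_width"])
a=[]
for n in("wrist","scene"):
    im=optics.get_image(n)[:,:,::-1]
    if n=="scene": im=cv2.resize(im[100:300,230:430],(400,400),interpolation=cv2.INTER_CUBIC)
    else: im=im[:,120:520]
    a.append(im)
cv2.imwrite("pics/above.png",np.hstack(a))
E
```

```text
2.1 [547.58014931   1.69567401 231.22895737] [-1.79997935e+02 -5.68578301e-02  1.54200117e+02] [-0.04884288 -0.16068581 -0.33862141] -0.2042826743473527
```

View pics/above.png

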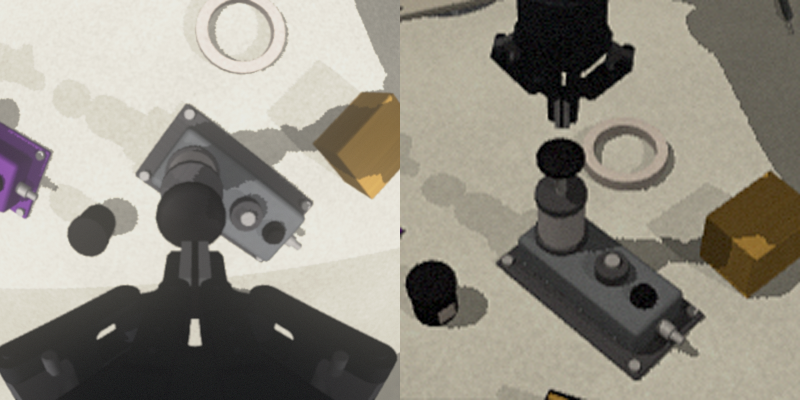

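The tip is centred over the knob: about 3 mm off sideways in the wrist view and on the line in the scene view. Starting a gentle first stroke.

{"api": "play_rows", "payload": {"moves": "0 0 1 0;0 0 1.5 0;0 0 1.2 0;0 0 0.5 0;0 0 0.4 0;0 0 0.4 0;0 0 0.4 0;0 0 0.4 0;0 0 0.4 0;0 0 0 0;0 0 0 0"}}

```text
clock: 3.58
ee_pos: [548.3, 1.2, 170.9]
tcp_rot: [180.0, 0.1, 154.2]
force: [-3.6, 1.0, 7.2]
grip_width: 0.2
finger_force: 3.8
```

{"api": "play_rows", "payload": {"moves": "0 0 0.3 0;0 0 0.3 0;0 0 0.2 0;0 0 0.2 0;0 0 0 0;0 0 0 0"}}

```text
clock: 4.32
ee_pos: [548.3, 1.2, 161.4]
tcp_rot: [180.0, 0.1, 154.2]
force: [-4.8, -0.0, 11.0]
grip_width: -0.1
finger_force: 4.8
```

{"api": "play_rows", "payload": {"moves": "0 0 0.2 0;0 0 0.1 0;0 0 0 0;0 0 0 0"}}

```text
clock: 4.82
ee_pos: [548.4, 1.2, 160.9]
tcp_rot: [179.9, 0.2, 154.2]
force: [-9.2, -0.7, 21.3]
grip_width: -0.1
finger_force: 10.9
```

Stop reached: 161 mm at 21 N. Now I release fully and repeat full strokes.

{"api": "play_rows", "payload": {"moves": "0 0 -0.8 0;0 0 -1.4 0;0 0 -1.4 0;0 0 0 0;0 0 0 0;0 0 0 0;0 0 0.4 0;0 0 0.4 0;0 0 0.4 0;0 0 0.4 0;0 0 0.4 0;0 0 0.4 0;0 0 0.4 0;0 0 0.3 0;0 0 0.2 0;0 0 0.2 0;0 0 0.1 0;0 0 0 0;0 0 0 0"}}

```text
clock: 7.2
ee_pos: [548.4, 1.3, 160.9]
tcp_rot: [179.9, 0.2, 154.2]
force: [-10.0, 0.2, 24.8]
grip_width: -0.0
finger_force: 12.2
```

{"api": "play_rows", "payload": {"moves": "0 0 -0.8 0;0 0 -1.4 0;0 0 -1.4 0;0 0 0 0;0 0 0 0;0 0 0 0;0 0 0.4 0;0 0 0.4 0;0 0 0.4 0;0 0 0.4 0;0 0 0.4 0;0 0 0.4 0;0 0 0.4 0;0 0 0.3 0;0 0 0.2 0;0 0 0.2 0;0 0 0.1 0;0 0 0 0;0 0 0 0"}}

```text
clock: 9.57
ee_pos: [548.4, 1.3, 160.9]
tcp_rot: [179.9, 0.2, 154.2]
force: [-9.4, -0.5, 24.2]
grip_width: 0.2
finger_force: 12.2
```

{"api": "play_rows", "payload": {"moves": "0 0 -0.8 0;0 0 -1.4 0;0 0 -1.4 0;0 0 0 0;0 0 0 0;0 0 0 0;0 0 0.4 0;0 0 0.4 0;0 0 0.4 0;0 0 0.4 0;0 0 0.4 0;0 0 0.4 0;0 0 0.4 0;0 0 0.3 0;0 0 0.2 0;0 0 0.2 0;0 0 0.1 0;0 0 0 0;0 0 0 0"}}

```text
clock: 11.95
ee_pos: [548.4, 1.3, 160.9]
tcp_rot: [179.9, 0.2, 154.2]
force: [-9.1, 0.3, 24.0]
grip_width: -0.1
finger_force: 12.2
```

{"api": "play_rows", "payload": {"moves": "0 0 -0.8 0;0 0 -1.4 0;0 0 -1.4 0;0 0 0 0;0 0 0 0;0 0 0 0;0 0 0.4 0;0 0 0.4 0;0 0 0.4 0;0 0 0.4 0;0 0 0.4 0;0 0 0.4 0;0 0 0.4 0;0 0 0.3 0;0 0 0.2 0;0 0 0.2 0;0 0 0.1 0;0 0 0 0;0 0 0 0"}}

```text
clock: 14.32
ee_pos: [548.4, 1.3, 160.9]
tcp_rot: [179.9, 0.2, 154.2]
force: [-9.9, -0.3, 24.4]
grip_width: -0.4
finger_force: 12.2
```

{"api": "play_rows", "payload": {"moves": "0 0 -0.8 0;0 0 -1.4 0;0 0 -1.4 0;0 0 -2 0;0 0 -3 0;0 0 -3 0;0 0 -1 0;0 0 0 0;0 0 0 0"}}

```text
clock: 15.45
ee_pos: [547.7, 1.2, 280.7]
tcp_rot: [-179.9, -0.1, 154.2]
force: [1.2, -1.2, -0.7]
grip_width: 0.1
finger_force: 0.0
```

```bash
python3 - <<'E'
from h import *
import cv2
s=telemetry.observe();print(s["clock"],s["ee_pos"],s["force"])
im=optics.get_image("scene")[:,:,::-1]
k=np.array([548,0.]);p0=atz("top",307,178,68)[:2];u=(p0-k)/np.linalg.norm(p0-k)
for h in (71,91): 
    p=[*(k+73*u),h];print(h,proj("scene",p))
a=[cv2.resize(x[190:290,290:390],(400,400),interpolation=cv2.INTER_CUBIC) for x in(cv2.imread("pics/scene0.png"),im)]
cv2.imwrite("pics/after.png",np.hstack(a))
E
```

```text
15.45 [547.65106326   1.23869402 280.67130029] [ 1.20638117 -1.1813067  -0.71746198]
71 [336.17873547 230.86718674]
91 [336.51860225 225.24472652]
```

View pics/after.png

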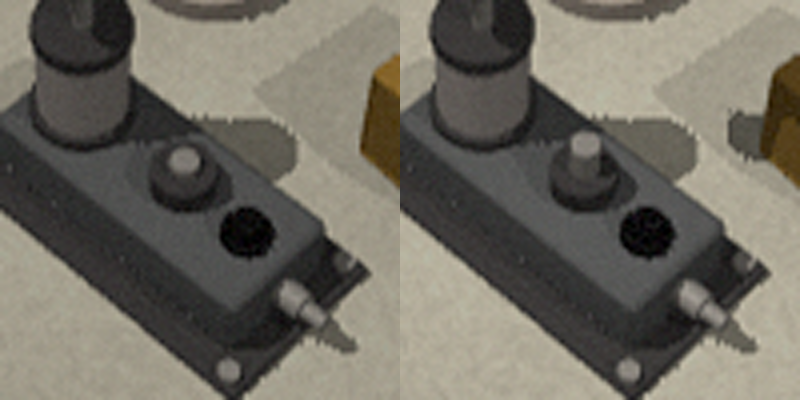

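The pin has risen about 5 px (left: before, right: after), close to its full range. One more full stroke will show whether it still moves.

{"api": "play_rows", "payload": {"moves": "0 0 2 0;0 0 3 0;0 0 3 0;0 0 1.1 0;0 0 0.3 0;0 0 0.4 0;0 0 0.4 0;0 0 0.4 0;0 0 0.4 0;0 0 0.4 0;0 0 0.4 0;0 0 0.3 0;0 0 0.2 0;0 0 0.2 0;0 0 0.1 0;0 0 0 0;0 0 0 0"}}

```text
clock: 17.62
ee_pos: [549.3, 1.2, 161.0]
tcp_rot: [179.9, 0.3, 154.2]
force: [-6.4, -0.5, 17.5]
grip_width: 0.4
finger_force: 9.0
```

{"api": "play_rows", "payload": {"moves": "0 0 -0.8 0;0 0 -1.4 0;0 0 -1.4 0;0 0 -2 0;0 0 -3 0;0 0 -3 0;0 0 -1 0;0 0 0 0;0 0 0 0"}}

```text
clock: 18.75
ee_pos: [547.7, 1.2, 280.8]
tcp_rot: [-179.9, -0.1, 154.2]
force: [0.1, -0.1, -0.0]
grip_width: 0.2
finger_force: 0.0
```

```bash
python3 - <<'E'
from h import *
import cv2
s=telemetry.observe();print(s["clock"],s["ee_pos"],s["force"])
im=optics.get_image("scene")[:,:,::-1]
b=cv2.resize(im[190:290,290:390],(400,400),interpolation=cv2.INTER_CUBIC)
cv2.imwrite("pics/after2.png",np.hstack([cv2.imread("pics/after.png")[:,400:],b]))
cv2.imwrite("pics/s2.png",im)
E
```

```text
18.75 [547.69144285   1.22978284 280.82028661] [ 0.1496128  -0.08612903 -0.02066487]
```

View pics/after2.png

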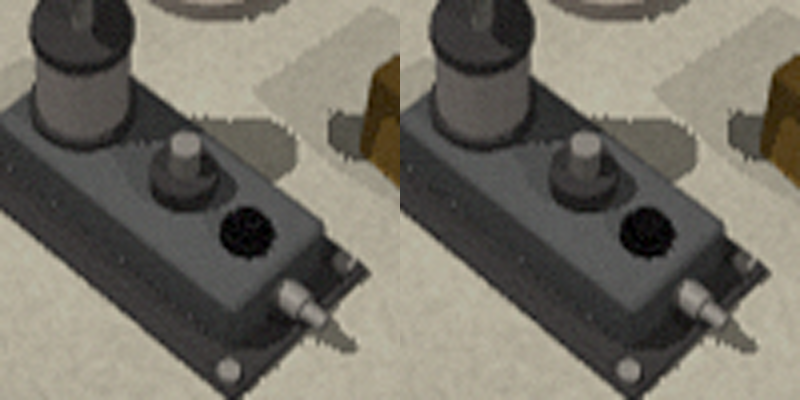

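View pics/s2.png

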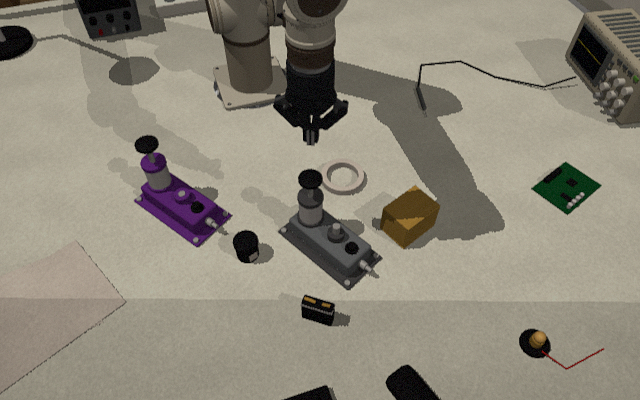

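The pin did not move with the extra stroke, so it is fully out. The plunger is up with its knob at (310,178), the bystanders are unmoved and the arm is clear.

```bash
python3 -c "
from cell import workorder;print(workorder.sign_off())"
```

```text
the job is handed in; nothing more can be done
None
```

The air unit is charged and the job is handed in: six full strokes, the pin fully out (the last stroke did not raise it further), the plunger up, the arm clear and the bystanders unmoved, at 18.8 s on the clock.

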